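# Index the sample arm one hole towards the label printer

### The job

Hook a fingertip under the pull ring of the sample arm's spring index pin and lift the ring until the pin is out of its hole, swing the arm by one hole towards the white label printer, and let the pin drop fully home in that hole. Hook the ring, do not pinch it between the fingers. Leave the arm locked there, let go of it, and neither pick up nor disturb the bottles, boxes and other loose things around it.

Things in the scene. Friction and masses are not known exactly. Their poses are not given: they have to be found in the camera images.
- stand: Indexing stand, fixed on the bench: aluminium sector plate, top 56 mm above the bench, with five holes 14 mm wide on a circle of 150 mm radius about the arm's pivot, 0.40 rad (60 mm) apart. Origin on the bench under the middle hole, in which the arm starts; +x points to the pivot, which lies at (150, 0) mm, away from the robot; +y to the robot's left, z up.
- hole_left (a point): Middle of the hole next to the starting one on the robot's left, at the plate's top, 56 mm above the bench; axes as the stand's.
- hole_right (a point): Middle of the hole next to the starting one on the robot's right, at the plate's top, 56 mm above the bench; axes as the stand's.
- swing_arm (a joint): Angle of the grey arm (bar 36 mm wide, top 74 mm above the bench; two capped tubes, 158 mm high, 32 to 98 mm from the pivot): 0 in the middle hole (the start), positive when its near end swings towards the stand's +y (clockwise from above). Holes at -0.80, -0.40, 0, 0.40, 0.80 rad; stops at +-0.93. Turns with about 1.4 N at the ring, stays where left; play 0.015 rad with the pin home.
- index_pin (a joint): Lift of the index pin and ring: 0 home in a hole, 0.012 m when the round nose is clear of the plate, 0.025 m at the upper stop. A spring presses it down with about 5.5 N at home, 9 N at the stop. Let down within about 3 mm of a hole's middle it drops in; let down elsewhere it rests on the plate, slides along as the arm is pushed, and drops in at the next hole.
- ring (a point): Centre of the opening of the steel pull ring, fixed upright on top of the index pin at the arm's near end, 150 mm from the pivot; 122 mm above the bench when home. Rounded rectangle of 7 mm round bar, opening 60 mm wide (y) by 46 mm high (z). One looks through it along x; +x points to the pivot. Free space on the robot's side; 50 mm free behind it, the arm's boss 36 mm below the centre.
- ring_top (a point): Centre of the ring's top bar (7 mm thick), 26.5 mm above ring; same axes.
- printer: White label printer, fixed, 130 mm x 130 mm, 100 mm high, with a sheet of paper standing up from its top to 175 mm; origin at the middle of its underside. It stands to the left or the right of the indexing stand.
- tube_rack: Yellow rack full of capped tubes, fixed, 90 mm x 160 mm, 97 mm high, origin at the middle of its underside; it stands on the side opposite the printer.
- reagent: Loose bystander: amber reagent bottle, 60 mm diameter, 130 mm high, origin at the middle of its underside.
- pot: Loose bystander: small white jar, 48 mm diameter, 60 mm high, origin at the middle of its underside.
- beaker: Loose bystander: glass beaker, 68 mm diameter, 85 mm high, origin at the middle of its underside.
- dish: Loose bystander: flat round glass dish, 88 mm diameter, 14 mm high, origin at the middle of its underside.
- tip_box: Loose bystander: blue pipette-tip box, 75 x 105 mm, 50 mm high, origin at the middle of its underside.
- pipette: Loose bystander: hand pipette lying on its side, 220 mm long along its x, 22 mm high, origin on the bench under its middle.
- slide_box: Loose bystander: cardboard slide box, 85 x 35 mm, 30 mm high, origin at the middle of its underside.
Things that resemble listed ones, but are neither listed nor needed, are in the scene too. Leave any brown or green look-alike of the printer alone.

How it is judged:
By the outcome, as a careful person would: the job done as asked, in the order asked, and still so for the second after the job is handed in, with the robot touching nothing.
It also fails if it takes over 42 s, if anything falls off the work surface, if the arm or the gripper's body presses on something with over 40 N, if the wrist force passes 120 N, or if a joint passes its speed limit or range.

### The arm

A 7-joint arm with a two-finger parallel gripper is mounted at the origin on the work surface. World frame = base frame: x ahead of the robot, y to its left, z up, the work surface at z = 0. Lengths are in m, angles in rad, forces in N, time in s.
With the tool pointing down it reaches from about 0.4 to 0.85 m from the base axis. Payload 4.5 kg.
Tool frame: the origin (TCP) lies at the centre of the arm's flange, where the gripper is bolted on; the fingertips stand 166 mm ahead of it and the grasp point (between the pads) lies 147 mm ahead of it; z points along the fingers, y is the line along which they close (so a half turn about z gives the same grasp; the last joint's range is limited). The gripper opens to 88 mm and grips with 3 to 60 N. Pads are 18 mm wide; open, the fingers measure 123 mm over their backs; the gripper's body (75 mm by 187 mm) begins 45 mm behind the grasp point.
Start: joints at [1.319, 0.689, -0.195, 1.565, 0.157, 0.902, -0.215], TCP at [0.176, -0.6, 0.405] pointing down, gripper open.
Joint ranges: [-3.01, 3.01], [-0.46, 2.08], [-1.47, 1.51], [0.13, 2.56], [-1, 4.14], [0.04, 2.09], [-2.66, 2.66]. Speed limits (rad/s): [2.57, 2.57, 3.14, 3.14, 3.14, 3.14, 3.14].

### API

Orientations are given as [roll, pitch, yaw] about the fixed x, y, z axes, in that order (R = Rz(yaw) Ry(pitch) Rx(roll)).
In Python, from cell import arm gives the robot as it stands.
- The arm moves only by the tool step_arm, never from a script. Its argument "rows" is a list of rows, each an object of numbers: "x", "y", "z": the shift along the world's x, y, z in cm; "wx", "wy", "wz": the turn, a rotation vector about the world's x, y, z in rad. A call has 1 to 12 rows; each row is the pose to reach, as a shift and turn from the pose commanded when the call began; what a row does not reach only later rows make up. A row lasts 1/12 s, in which the tool goes at most 41.7 mm and 7.16 degrees, less where a joint would pass 70% of its speed; a pose out of reach is approached as far as the arm can. A call with a gripper value outside its range is refused whole. "gripper" is the closure, from -1 (fully open) to 1 (shut), set as the call begins (left out, the last holds). The fingers move at their own pace and stop on an object; the grip force is fixed at half the most. Time passes only in rows, so rows that repeat a pose let the fingers close. It gives the time, the measured TCP pose, the force, the opening and the grip force at its end, in the units of the state.
- arm.state(): the state, without advancing time (a new reading comes with each control period).
- arm.get_image(name): name is "scene" or "top" or "wrist"; returns a dict with "color" (480x640x3 uint8, blue, green, red), "camera_matrix" (3x3 intrinsics, pixels), "xyz" and "attitude" of the camera in the world. Camera axes: x right, y down, z forward; pixel columns grow to the right and rows downward; lengths in m; the calibration is good to about 2 mm. A picture is of the moment at which its call begins. There is no depth.
- arm.job_done(): hands the job in; it is judged then, once.
The state is a dict: "time_s": time; "joints": joint angles; "joint_vel": joint speeds; "joint_torque": joint torques, N m; "position": TCP position; "orientation": TCP orientation; "force": force on the tool from outside, world axes, zero at the start; "moment": the same for the moment, N m; "gripper_width": finger opening in m; "gripper_force": force on a finger pad.
Only numpy, scipy, OpenCV 4.12 (cv2) and the standard library are available. Lean on these libraries where they do the work, as an engineer would, in place of code of your own. Each camera call takes 0.05 s, during which the arm holds its last target. There are 200 camera calls.

## Working session

There is one attempt and no reset: what is moved stays moved. The work goes in short steps, Python scripts to look and compute and a tool call to move; the robot and the scene stay as the last step left them, time stands still between calls to the robot, and variables do not carry over. Pictures are saved under pics/ and viewed, at most 10 in all, crops included, and the job is handed in when it is done.

Besides the shell and the picture viewer there is one more tool, called after "Call:" as name(argument=value, ...) on one line, values as JSON. step_arm: Moves the arm, as the interface text tells. Its arguments: {"type":"object","properties":{"rows":{"type":"array"},"gripper":{"type":"number"}},"required":["rows"]}

```bash
mkdir -p pics; cat > h.py <<'E'
import numpy as np, cv2
from scipy.spatial.transform import Rotation as R
from cell import arm
def grab(n,f):
    im=arm.get_image(n); cv2.imwrite('pics/'+f+'.png',im['color'])
    np.savez('pics/'+f+'.npz',K=im['camera_matrix'],p=im['xyz'],a=im['attitude']); return im
def load(f):
    d=np.load('pics/'+f+'.npz'); a=d['a']; M=a if a.shape==(3,3) else R.from_euler('xyz',a).as_matrix()
    return d['K'],d['p'],M
def ray(f,uv):
    K,p,M=load(f); return p, M@np.linalg.solve(K,[*uv,1])
def atz(f,uv,z):
    p,d=ray(f,uv); return p+d*(z-p[2])/d[2]
def tri(obs):
    A=np.zeros((3,3));b=np.zeros(3)
    for f,uv in obs:
        p,d=ray(f,uv); d=d/np.linalg.norm(d); P=np.eye(3)-np.outer(d,d); A+=P;b+=P@p
    return np.linalg.solve(A,b)
def proj(f,X):
    K,p,M=load(f); q=K@(M.T@(np.array(X)-p)); return q[:2]/q[2]
E
python3 - <<'E'
from h import *
for n in('scene','top'):
    im=grab(n,n+'0'); print(n,im['xyz'],im['attitude'])
print(arm.state())
E
```

```text
scene [ 1.16931303 -0.20130028  1.27038879] [-2.59799203 -0.00478115  1.3043463 ]
top [0.27363523 0.01204202 1.04311613] [-2.9357422  -0.00476782 -1.64574266]
{'time_s': 0.1, 'joints': array([ 1.31882593,  0.68990426, -0.19452678,  1.56621169,  0.15729615,
        0.90249517, -0.21512303]), 'joint_vel': array([ 0.00031492, -0.00183386,  0.00056955, -0.00223298,  0.00089336,
       -0.00012983,  0.00055977]), 'joint_torque': array([-3.14908997e-03, -5.28503287e+01, -1.27116680e+00, -1.53837436e+01,
       -5.24451071e-02,  1.97814574e-03,  5.94760490e-05]), 'position': array([ 0.17608625, -0.5993859 ,  0.40399514]), 'orientation': array([-3.13996841e+00,  1.09442099e-04,  2.85823064e-01]), 'force': array([-0.17829204, -0.79017927,  0.02487152]), 'moment': array([-0.01947379, -0.00104081, -0.01934526]), 'gripper_force': 0.0, 'gripper_width': 0.08807447981126626}
```

View pics/scene0.png

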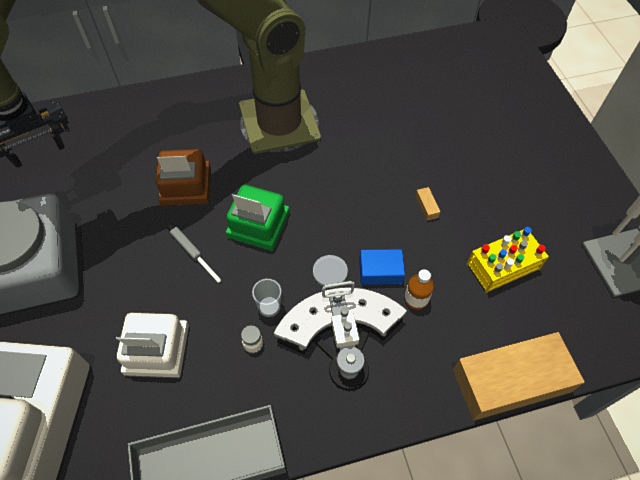

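View pics/top0.png

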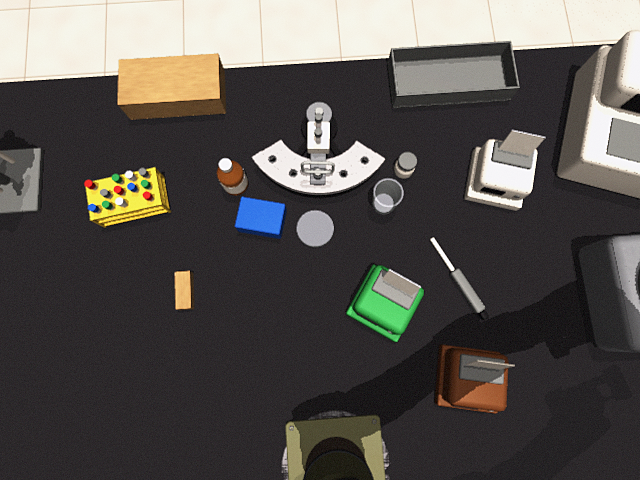

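Robot is at the bottom of the top view. The white printer (505,172) is on the robot's right, with the rack opposite at (127,195), so the target is hole_right and angle -0.40. The look-alikes are green (388,300) and brown (475,378). The big white machine (610,110) is neither. The ring is at about (317,170) in top and (338,292) in scene. Next is a close crop of each.

```bash
python3 - <<'E'
import cv2,numpy as np
a=cv2.imread('pics/top0.png')[95:215,240:400]; b=cv2.imread('pics/scene0.png')[265:390,265:415]
a=cv2.resize(a,(800,600),interpolation=cv2.INTER_CUBIC); b=cv2.resize(b,(720,600),interpolation=cv2.INTER_CUBIC)
cv2.imwrite('pics/ca.png',a);cv2.imwrite('pics/cb.png',b)
E
```

```text
(no output)
```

View pics/ca.png

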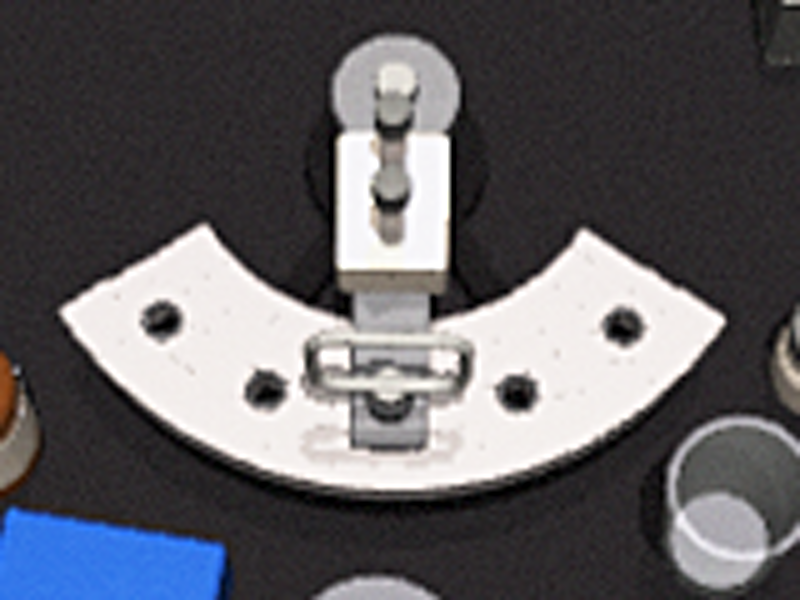

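View pics/cb.png

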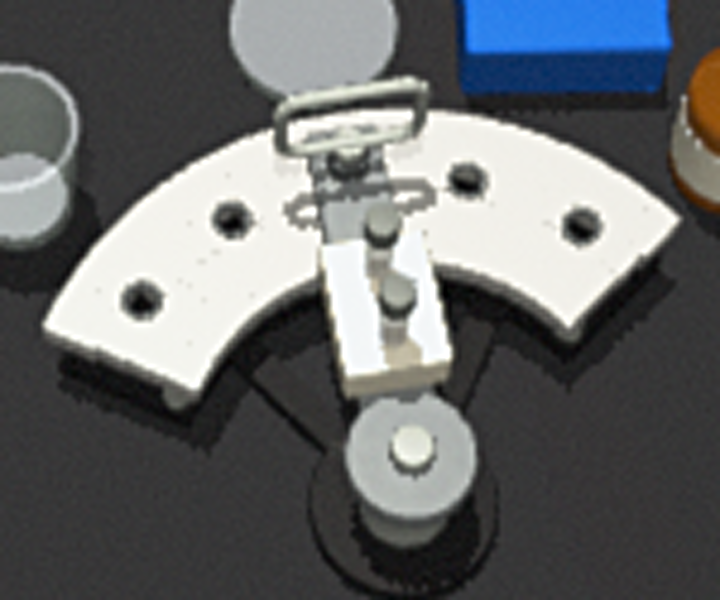

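```bash
python3 - <<'E'
from h import *
from scipy.optimize import least_squares
T=lambda u,v:(240+u/5-.4,95+v/5-.4); S=lambda u,v:(265+u/4.8-.4,265+v/4.8-.4)
h={.8:((161,320),(583,226)),.4:((265,390),(467,180)),-.4:((517,393),(232,218)),-.8:((624,327),(142,300))}
ob=[]
for a,(t,s) in h.items():
    l=np.array([.15-.15*np.cos(a),.15*np.sin(a)])
    for f,uv in(('top0',T(*t)),('scene0',S(*s))): 
        w=atz(f,uv,.056); ob.append((l,w[:2])); print(f,a,w.round(4))
def res(q,o=ob):
    c,s=np.cos(q[2]),np.sin(q[2]); M=np.array([[c,-s],[s,c]])
    return np.concatenate([q[:2]+M@l-w for l,w in o])
for o in(ob,ob[::2],ob[1::2]):
    r=least_squares(res,[.6,0,0],args=(o,)); print(r.x.round(4),(r.fun*1000).round(1))
print('ringtop',atz('top0',T(388,340),.1485),atz('scene0',S(352,95),.1485),tri([('top0',T(388,340)),('scene0',S(352,95))]))
for n,t,z in(('dish',(315,229),.014),('tip',(260,217),.05),('beaker rim',(388,193),.085),('pot',(406,158),.06),('bottle',(226,165),.13)):
    print(n,atz('top0',t,z).round(3))
E
```

```text
top0 0.8 [0.6934 0.0961 0.056 ]
scene0 0.8 [0.6915 0.0951 0.056 ]
top0 0.4 [0.6554 0.0498 0.056 ]
scene0 0.4 [0.6536 0.0483 0.056 ]
top0 -0.4 [ 0.6454 -0.0666  0.056 ]
scene0 -0.4 [ 0.6431 -0.0675  0.056 ]
top0 -0.8 [ 0.6742 -0.1191  0.056 ]
scene0 -0.8 [ 0.6729 -0.1198  0.056 ]
[ 0.6376 -0.008  -0.0877] [-1.  -0.8  0.9  0.1 -0.9 -0.6  0.9  0.9 -1.1 -0.6  1.2  0.4 -0.7  0.
  0.6  0.7]
[ 0.6386 -0.0074 -0.0885] [-0.  -0.3  0.1 -0.1 -0.2 -0.1  0.2  0.5]
[ 0.6367 -0.0085 -0.0869] [-0.1 -0.4 -0.   0.4  0.3 -0.2 -0.2  0.1]
ringtop [ 0.63811706 -0.00686347  0.1485    ] [ 0.63832188 -0.00880714  0.1485    ] [ 0.63817017 -0.00777853  0.1478238 ]
dish [0.528 0.007 0.014]
tip [0.556 0.131 0.05 ]
beaker rim [ 0.581 -0.16   0.085]
pot [ 0.67  -0.216  0.06 ]
bottle [0.654 0.189 0.13 ]
```

Both views agree within 1 mm: ring at (0.638, -0.008) with its top bar at z≈0.148 (expected 0.1485), and stand yaw -0.088. The target hole is at about (0.644, -0.067). First I move in front of the stand at a safe height.

Call:
step_arm(rows=[{"x":27,"y":57,"z":4},{"x":27,"y":57,"z":4},{"x":27,"y":57,"z":4},{"x":27,"y":57,"z":4},{"x":27,"y":57,"z":4},{"x":27,"y":57,"z":4},{"x":27,"y":57,"z":4},{"x":27,"y":57,"z":4},{"x":27,"y":57,"z":4},{"x":27,"y":57,"z":4},{"x":27,"y":57,"z":4},{"x":27,"y":57,"z":4}], gripper=1)

```text
invalid input at $.rows[0]: expected keys x, y, z, wx, wy, wz
```

```bash
python3 -c "
from cell import arm
s=arm.state()
for k in('time_s','joints','position','orientation','gripper_width'):print(k,s[k])"
```

```text
time_s 0.1
joints [ 1.31882593  0.68990426 -0.19452678  1.56621169  0.15729615  0.90249517
 -0.21512303]
position [ 0.17608625 -0.5993859   0.40399514]
orientation [-3.13996841e+00  1.09442099e-04  2.85823064e-01]
gripper_width 0.08807447981126626
```

Call:
step_arm(rows=[{"x":27,"y":57,"z":4,"wx":0,"wy":0,"wz":0},{"x":27,"y":57,"z":4,"wx":0,"wy":0,"wz":0},{"x":27,"y":57,"z":4,"wx":0,"wy":0,"wz":0},{"x":27,"y":57,"z":4,"wx":0,"wy":0,"wz":0},{"x":27,"y":57,"z":4,"wx":0,"wy":0,"wz":0},{"x":27,"y":57,"z":4,"wx":0,"wy":0,"wz":0},{"x":27,"y":57,"z":4,"wx":0,"wy":0,"wz":0},{"x":27,"y":57,"z":4,"wx":0,"wy":0,"wz":0},{"x":27,"y":57,"z":4,"wx":0,"wy":0,"wz":0},{"x":27,"y":57,"z":4,"wx":0,"wy":0,"wz":0},{"x":27,"y":57,"z":4,"wx":0,"wy":0,"wz":0},{"x":27,"y":57,"z":4,"wx":0,"wy":0,"wz":0}], gripper=1)

```text
time_s: 1.1
position: [0.3901, -0.1468, 0.4365]
orientation: [3.142, 0.0, 0.286]
force: [1.1, -0.8, -0.9]
gripper_width: 0.0101
gripper_force: 0.0
```

```bash
python3 -c "
from cell import arm
s=arm.state()
for k in('time_s','joints','position','orientation','gripper_width'):print(k,s[k])"
```

```text
time_s 1.1
joints [ 0.38903765  0.37792881 -0.19657911  2.11219014  0.1178263   0.66178354
 -1.17231611]
position [ 0.39009232 -0.14676963  0.43646435]
orientation [3.14159255e+00 3.58969612e-04 2.85606499e-01]
gripper_width 0.01013018228226936
```

Call:
step_arm(rows=[{"x":0.3,"y":-0.9,"z":0.4,"wx":-0.07,"wy":0.026,"wz":0.098},{"x":0.6,"y":-1.8,"z":0.8,"wx":-0.14,"wy":0.053,"wz":0.197},{"x":0.8,"y":-2.7,"z":1.2,"wx":-0.21,"wy":0.08,"wz":0.295},{"x":1.0,"y":-3.6,"z":1.6,"wx":-0.28,"wy":0.106,"wz":0.394},{"x":1.3,"y":-4.5,"z":2.0,"wx":-0.35,"wy":0.132,"wz":0.49},{"x":1.6,"y":-5.3,"z":2.4,"wx":-0.42,"wy":0.158,"wz":0.59},{"x":1.8,"y":-6.1,"z":2.8,"wx":-0.49,"wy":0.185,"wz":0.69},{"x":2.0,"y":-6.8,"z":3.2,"wx":-0.56,"wy":0.21,"wz":0.785}])

```text
time_s: 1.77
position: [0.4101, -0.2169, 0.4685]
orientation: [2.824, 0.501, 1.018]
force: [0.7, -0.4, -0.4]
gripper_width: 0.0004
gripper_force: 0.0
```

```bash
cat > st.py <<'E'
from h import *
s=arm.state()
for k in('time_s','joints','position','force'):print(k,np.round(s[k],4))
M=R.from_euler('xyz',s['orientation']).as_matrix(); print('z',M[:,2].round(3),'y',M[:,1].round(3),'tip',(s['position']+.166*M[:,2]).round(4))
E
python3 st.py
```

```text
time_s 1.7667
joints [ 0.2214  0.377  -0.0319  2.0879  0.9203  0.7572 -0.9939]
position [ 0.4101 -0.2169  0.4685]
force [ 0.7142 -0.4075 -0.4373]
z [ 0.026 -0.552 -0.833] y [ 0.887 -0.371  0.274] tip [ 0.4145 -0.3086  0.3301]
```

```bash
cat > plan.py <<'E'
from h import *
import sys
# args: th(deg down) yaw  tipx tipy tipz  (tip target), prints shift/rotvec from current pose
def plan(th,yaw,tip,sg=1):
    s=arm.state(); M=R.from_euler('xyz',s['orientation'])
    z=np.array([np.cos(th)*np.cos(yaw),np.cos(th)*np.sin(yaw),-np.sin(th)])
    y=sg*np.array([-np.sin(yaw),np.cos(yaw),0]); T=R.from_matrix(np.c_[np.cross(y,z),y,z])
    w=(T*M.inv()).as_rotvec(); d=np.array(tip)-.166*z-s['position']
    print('shift cm',(100*d).round(2),'rot',w.round(3),'deg',np.degrees(np.linalg.norm(w)).round(1)); return w,M
if __name__=='__main__':
    for sg in(1,-1):
        w,M=plan(np.radians(20),-.088,[.578,-.003,.20],sg)
        q=arm.state()['joints']; f=np.array([.611,-.137,-.78])
        for t in np.linspace(0,1,6):
            z=(R.from_rotvec(w*t)*M).as_matrix()[:,2]; print(z.round(2),np.degrees(np.arccos(z@f)).round())
E
python3 plan.py
```

```text
shift cm [  1.25  22.77 -21.17] rot [-0.833 -0.149  1.685] deg 108.1
[ 0.03 -0.55 -0.83] 42.0
[ 0.25 -0.64 -0.73] 36.0
[ 0.49 -0.62 -0.61] 31.0
[ 0.7  -0.51 -0.5 ] 28.0
[ 0.86 -0.33 -0.4 ] 28.0
[ 0.94 -0.08 -0.34] 32.0
shift cm [  1.25  22.77 -21.17] rot [ 1.096 -1.412 -0.68 ] deg 109.6
[ 0.03 -0.55 -0.83] 42.0
[ 0.21 -0.38 -0.9 ] 28.0
[ 0.42 -0.22 -0.88] 13.0
[ 0.64 -0.11 -0.76] 2.0
[ 0.81 -0.06 -0.58] 17.0
[ 0.94 -0.08 -0.34] 32.0
```

Call:
step_arm(rows=[{"x":0,"y":2,"z":0,"wx":-0.833,"wy":-0.149,"wz":1.685},{"x":0,"y":4,"z":0,"wx":-0.833,"wy":-0.149,"wz":1.685},{"x":0,"y":6,"z":0,"wx":-0.833,"wy":-0.149,"wz":1.685},{"x":0,"y":8,"z":0,"wx":-0.833,"wy":-0.149,"wz":1.685},{"x":0,"y":10,"z":0,"wx":-0.833,"wy":-0.149,"wz":1.685},{"x":0,"y":12,"z":0,"wx":-0.833,"wy":-0.149,"wz":1.685},{"x":0,"y":14,"z":0,"wx":-0.833,"wy":-0.149,"wz":1.685},{"x":0,"y":16,"z":0,"wx":-0.833,"wy":-0.149,"wz":1.685},{"x":0,"y":18,"z":0,"wx":-0.833,"wy":-0.149,"wz":1.685},{"x":0,"y":20,"z":0,"wx":-0.833,"wy":-0.149,"wz":1.685},{"x":0,"y":22,"z":0,"wx":-0.833,"wy":-0.149,"wz":1.685},{"x":0,"y":22,"z":0,"wx":-0.833,"wy":-0.149,"wz":1.685}])

```text
time_s: 2.77
position: [0.4105, 0.0075, 0.4684]
orientation: [2.769, 1.119, 2.373]
force: [0.1, -0.4, 0.8]
gripper_width: 0.0002
gripper_force: 0.0
```

```bash
python3 st.py; python3 plan.py | grep shift
```

```text
time_s 2.7667
joints [-0.2037  0.3762 -0.2481  2.5552  2.2465  1.0721 -1.4953]
position [0.4105 0.0075 0.4684]
force [ 0.1382 -0.3501  0.793 ]
z [ 0.855 -0.32  -0.407] y [0.412 0.897 0.159] tip [ 0.5525 -0.0457  0.4008]
shift cm [  1.21   0.32 -21.16] rot [-0.175 -0.032  0.335] deg 21.7
shift cm [  1.21   0.32 -21.16] rot [ 2.605 -0.6   -1.036] deg 164.3
```

Call:
step_arm(rows=[{"x":2,"y":0,"z":-2,"wx":-0.175,"wy":-0.032,"wz":0.335},{"x":3,"y":0,"z":-4,"wx":-0.175,"wy":-0.032,"wz":0.335},{"x":3,"y":0,"z":-6,"wx":-0.175,"wy":-0.032,"wz":0.335},{"x":3,"y":0,"z":-8,"wx":-0.175,"wy":-0.032,"wz":0.335},{"x":2,"y":0,"z":-11,"wx":-0.175,"wy":-0.032,"wz":0.335},{"x":1.5,"y":0,"z":-14,"wx":-0.175,"wy":-0.032,"wz":0.335},{"x":1,"y":0.2,"z":-17,"wx":-0.175,"wy":-0.032,"wz":0.335},{"x":1,"y":0.3,"z":-20,"wx":-0.175,"wy":-0.032,"wz":0.335},{"x":1,"y":0.3,"z":-21,"wx":-0.175,"wy":-0.032,"wz":0.335},{"x":1,"y":0.3,"z":-21,"wx":-0.175,"wy":-0.032,"wz":0.335}])

```text
time_s: 3.6
position: [0.4727, 0.0102, 0.2678]
orientation: [3.139, 1.204, 3.037]
force: [0.8, 0.1, 0.8]
gripper_width: 0.0003
gripper_force: 0.0
```

```bash
python3 st.py; python3 plan.py | grep shift; python3 -c "
from h import *
grab('wrist','w1'); grab('scene','s1')"
```

```text
time_s 3.6
joints [ 0.4638  1.4858 -1.4712  2.5585  2.6682  2.0893 -0.384 ]
position [0.4727 0.0102 0.2678]
force [0.8285 0.0922 0.7871]
z [ 0.929 -0.094 -0.358] y [0.101 0.995 0.001] tip [ 0.6269 -0.0055  0.2083]
shift cm [-5.01  0.05 -1.1 ] rot [-0.003 -0.017  0.014] deg 1.3
shift cm [-5.01  0.05 -1.1 ] rot [ 2.924 -0.277 -1.098] deg 179.7
```

View pics/w1.png

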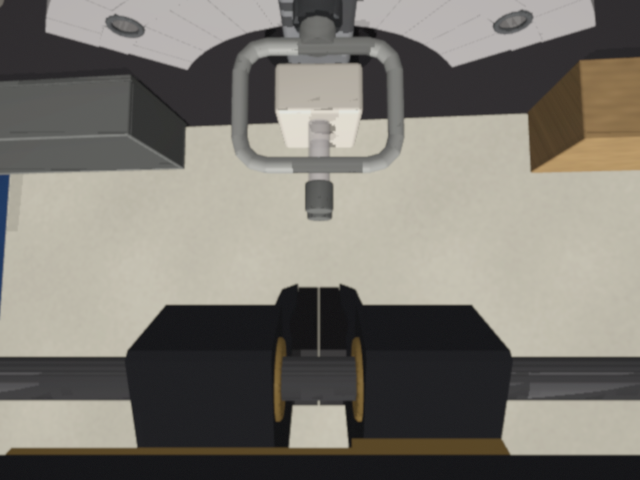

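View pics/s1.png

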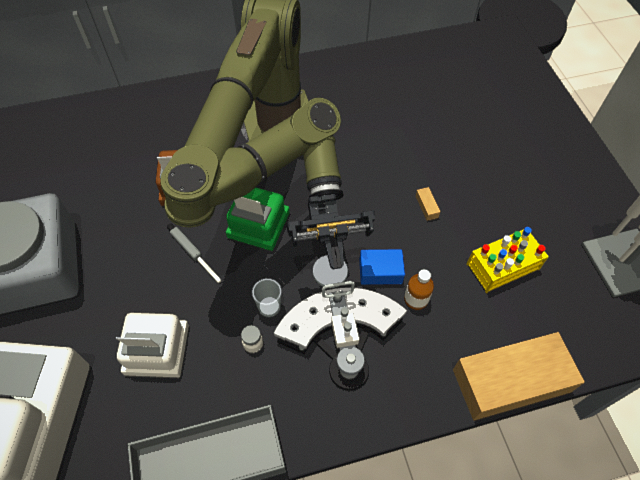

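Wrist view: ring at (318,105), upright (its top bar at row 165, as the image is inverted), closed fingers at (318,330). Scene: arm folded with its elbow over the green box. It has run onto joint limits, so I fit a kinematic model to plan the configuration.

```bash
cat > kin.py <<'E'
import numpy as np
from scipy.spatial.transform import Rotation as R
D=[([1.31882593,.68990426,-.19452678,1.56621169,.15729615,.90249517,-.21512303],[.17608625,-.5993859,.40399514],[-3.13996841,1.09e-4,.285823]),
([.38903765,.37792881,-.19657911,2.11219014,.1178263,.66178354,-1.17231611],[.39009232,-.14676963,.43646435],[3.14159,.000359,.2856]),
([.2214,.377,-.0319,2.0879,.9203,.7572,-.9939],[.4101,-.2169,.4685],[2.824,.501,1.018]),
([-.2037,.3762,-.2481,2.5552,2.2465,1.0721,-1.4953],[.4105,.0075,.4684],[2.769,1.119,2.373]),
([.4638,1.4858,-1.4712,2.5585,2.6682,2.0893,-.384],[.4727,.0102,.2678],[3.139,1.204,3.037])]
def frames(q,s=(-1,1,-1,1,-1,1,-1)):
    F=[];r=R.identity()
    for i in range(7):
        r=r*R.from_rotvec((s[i]*q[i])*np.eye(3)[[2,1][i%2]]); F.append(r)
    return F
e=np.eye(3)
def cols(q):
    F=frames(q); g=lambda i,k:F[i].apply(e[k])
    return np.c_[e[2],g(1,2),g(3,2),g(5,2),g(0,0),g(1,0),g(3,0),g(5,0)]
if __name__=='__main__':
    import itertools
    for q,p,o in D:
        T=R.from_euler('xyz',o); print('ori err', [np.degrees((frames(q)[6]*R.from_rotvec([0,0,k]) *T.inv()).magnitude()).round(1) for k in(0,np.pi/2,np.pi,-np.pi/2)])
    A=np.vstack([cols(q) for q,_,_ in D]);b=np.hstack([p for _,p,_ in D])
    for n in(4,8):
        x,*_=np.linalg.lstsq(A[:,:n],b,rcond=None); print(x.round(4),np.abs(A[:,:n]@x-b).max())
E
python3 kin.py
```

```text
ori err [np.float64(90.0), np.float64(0.0), np.float64(90.0), np.float64(180.0)]
ori err [np.float64(90.0), np.float64(0.0), np.float64(90.0), np.float64(180.0)]
ori err [np.float64(90.0), np.float64(0.0), np.float64(90.0), np.float64(180.0)]
ori err [np.float64(90.0), np.float64(0.0), np.float64(90.0), np.float64(180.0)]
ori err [np.float64(90.0), np.float64(0.0), np.float64(90.0), np.float64(180.0)]
[0.3371 0.5676 0.3313 0.1725] 0.04434903736883701
[ 0.3211  0.594   0.3773  0.1448 -0.0137  0.0199 -0.0056  0.0523] 0.04039064291907096
```

```bash
cat > fit.py <<'E'
from kin import *
def cols2(q):
    F=frames(q); g=lambda i,k:F[i].apply(e[k])
    return np.c_[e[2],g(1,2),g(3,2),g(5,2),g(0,0),g(0,1),g(2,0),g(2,1),g(4,0),g(4,1),g(5,0)]
A=np.vstack([cols2(q) for q,_,_ in D]);b=np.hstack([p for _,p,_ in D])
import itertools
best=[]
for k in range(0,4):
    for c in itertools.combinations(range(4,11),k):
        i=[0,1,2,3,*c]; x,*_=np.linalg.lstsq(A[:,i],b,rcond=None); best.append((np.abs(A[:,i]@x-b).max(),i,x.round(4)))
for r in sorted(best,key=lambda r:r[0])[:6]:print(r)
E
python3 fit.py
```

```text
(np.float64(4.9013816936116505e-05), [0, 1, 2, 3, 5, 7, 9], array([ 3.469e-01,  5.634e-01,  3.448e-01,  1.600e-01, -1.880e-02,
       -2.690e-02, -3.000e-04]))
(np.float64(0.0002596026858108502), [0, 1, 2, 3, 5, 6, 7], array([ 0.347 ,  0.5632,  0.3443,  0.1598, -0.0191,  0.0007, -0.0268]))
(np.float64(0.0003462178039571155), [0, 1, 2, 3, 4, 5, 7], array([ 3.474e-01,  5.629e-01,  3.447e-01,  1.600e-01,  4.000e-04,
       -1.870e-02, -2.720e-02]))
(np.float64(0.00039857428327879415), [0, 1, 2, 3, 5, 7, 8], array([ 3.472e-01,  5.635e-01,  3.450e-01,  1.601e-01, -1.890e-02,
       -2.690e-02,  1.000e-04]))
(np.float64(0.00040745926074754746), [0, 1, 2, 3, 5, 7], array([ 0.3472,  0.5634,  0.345 ,  0.1602, -0.0189, -0.0269]))
(np.float64(0.0004077984773335451), [0, 1, 2, 3, 5, 7, 10], array([ 0.3472,  0.5634,  0.345 ,  0.1602, -0.0189, -0.0269, -0.    ]))
```

```bash
cat > ik.py <<'E'
from kin import *
from scipy.optimize import least_squares
X=[.3469,.5634,.3448,.16,-.0188,-.0269,-.0003]
lo=np.array([-3.01,-.46,-1.47,.13,-1,.04,-2.66]);hi=np.array([3.01,2.08,1.51,2.56,4.14,2.09,2.66])
def fk(q):
    F=frames(q); g=lambda i,k:F[i].apply(e[k])
    el=X[0]*e[2]+X[4]*g(0,1)+X[1]*g(1,2); wr=el+X[5]*g(2,1)+X[2]*g(3,2); p=wr+X[3]*g(5,2)+X[6]*g(4,1)
    return p,F[6]*R.from_rotvec([0,0,np.pi/2]),el,wr
def target(th,yaw,tip,sg=1):
    z=np.array([np.cos(th)*np.cos(yaw),np.cos(th)*np.sin(yaw),-np.sin(th)]); y=sg*np.array([-np.sin(yaw),np.cos(yaw),0])
    return np.array(tip)-.166*z, R.from_matrix(np.c_[np.cross(y,z),y,z])
def ik(p,T,q0,w=.003):
    m=(lo+hi)/2
    def f(q):
        pp,r,_,_=fk(q); return np.r_[(pp-p)*10,(r*T.inv()).as_rotvec()*3,w*(q-q0)]
    s=least_squares(f,np.clip(q0,lo+.03,hi-.03),bounds=(lo+.02,hi-.02)); pp,r,el,wr=fk(s.x)
    return s.x,np.linalg.norm(pp-p),(r*T.inv()).magnitude(),el,wr
E
python3 - <<'E'
from ik import *
rng=np.random.default_rng(0)
qc=np.array(D[4][0])
for tip in([.59,-.004,.14],[.658,-.01,.118],[.665,-.07,.14]):
  for th in(20,30,40,50):
    best=None
    for yaw in ([-.3,-.09,.1,.3]):
      p,T=target(np.radians(th),yaw,tip)
      for k in range(8):
        q0=qc if k==0 else np.array(D[3][0]) if k==1 else rng.uniform(lo,hi)
        q,ep,er,el,wr=ik(p,T,q0,1e-4)
        if ep<1e-3 and er<.01:
            m=np.min(np.minimum(q-lo,hi-q)[[1,2,3,4,5,6]])
            if best is None or m>best[0]: best=(m.round(2),yaw,q.round(2),'elz',el.round(2),'wr',wr.round(2))
    print(tip,th,best)
E
```

```text
[0.59, -0.004, 0.14] 20 None
[0.59, -0.004, 0.14] 30 (np.float64(0.03), 0.3, array([ 0.82,  1.54, -1.44,  2.53,  2.72,  1.38, -0.01]), 'elz', array([ 0.37, -0.42,  0.36]), 'wr', array([ 0.32, -0.09,  0.3 ]))
[0.59, -0.004, 0.14] 40 (np.float64(0.11), 0.3, array([ 0.74,  1.25, -1.24,  2.45,  2.59,  1.14, -0.25]), 'elz', array([ 0.38, -0.37,  0.53]), 'wr', array([ 0.35, -0.08,  0.35]))
[0.59, -0.004, 0.14] 50 (np.float64(0.21), 0.3, array([ 0.63,  1.  , -1.01,  2.35,  2.47,  0.8 , -0.37]), 'elz', array([ 0.37, -0.29,  0.65]), 'wr', array([ 0.39, -0.07,  0.39]))
[0.658, -0.01, 0.118] 20 (np.float64(0.21), 0.3, array([ 0.82,  1.57, -1.18,  2.35,  3.15,  1.19, -0.17]), 'elz', array([ 0.37, -0.43,  0.35]), 'wr', array([ 0.37, -0.1 ,  0.23]))
[0.658, -0.01, 0.118] 30 (np.float64(0.23), 0.3, array([ 0.57,  1.19, -0.74,  2.33,  3.18,  1.1 , -0.76]), 'elz', array([ 0.43, -0.3 ,  0.56]), 'wr', array([ 0.39, -0.09,  0.28]))
[0.658, -0.01, 0.118] 40 (np.float64(0.3), 0.3, array([ 0.57,  1.08, -0.8 ,  2.26,  2.91,  0.85, -0.65]), 'elz', array([ 0.41, -0.28,  0.61]), 'wr', array([ 0.42, -0.08,  0.3
[... 198 characters left out ...]
0.14] 20 (np.float64(0.27), 0.3, array([ 0.95,  1.48, -1.16,  2.29,  3.16,  0.98, -0.22]), 'elz', array([ 0.31, -0.47,  0.4 ]), 'wr', array([ 0.37, -0.16,  0.25]))
[0.665, -0.07, 0.14] 30 (np.float64(0.29), 0.3, array([ 0.64,  1.08, -0.62,  2.27,  3.36,  0.94, -0.92]), 'elz', array([ 0.39, -0.31,  0.61]), 'wr', array([ 0.4 , -0.15,  0.3 ]))
[0.665, -0.07, 0.14] 40 (np.float64(0.37), 0.3, array([ 0.82,  1.15, -1.07,  2.19,  2.67,  0.72, -0.23]), 'elz', array([ 0.34, -0.39,  0.58]), 'wr', array([ 0.43, -0.14,  0.35]))
[0.665, -0.07, 0.14] 50 (np.float64(0.46), 0.3, array([ 0.75,  1.04, -1.01,  2.09,  2.3 ,  0.56, -0.01]), 'elz', array([ 0.34, -0.34,  0.63]), 'wr', array([ 0.46, -0.13,  0.39]))
```

```bash
cat >> ik.py <<'E'
def go(tip,th=40,yaw=.15):
    "shift/rot from the present pose, and reachability"
    from cell import arm
    s=arm.state(); p,T=target(np.radians(th),yaw,tip); M=R.from_euler('xyz',s['orientation'])
    q,ep,er,el,wr=ik(p,T,s['joints'])
    print('shift',(100*(p-s['position'])).round(2),'rot',(T*M.inv()).as_rotvec().round(3),'q',q.round(2),'err',ep.round(4),er.round(3),'el',el.round(2))
E
python3 -c "
from ik import *
for yaw in(.1,.2,.3): go([.593,-.015,.175],40,yaw); go([.593,-.015,.161],40,yaw); go([.642,-.008,.119],40,yaw)"
```

```text
Traceback (most recent call last):
  File "ik.py", line 23, in go
    print('shift',(100*(p-s['position'])).round(2),'rot',(T*M.inv()).as_rotvec().round(3),'q',q.round(2),'err',ep.round(4),er.round(3),'el',el.round(2))
                                                                                                                           ^^^^^^^^
AttributeError: 'float' object has no attribute 'round'
```

```bash
sed -i "s/er.round(3)/round(float(er),3)/" ik.py
python3 -c "
from ik import *
for yaw in(.1,.2,.3): go([.593,-.015,.175],40,yaw); go([.593,-.015,.161],40,yaw); go([.642,-.008,.119],40,yaw)"
```

```text
shift [-0.55 -3.64  1.49] rot [0.    0.328 0.202] q [ 0.68  1.27 -1.45  2.49  2.35  1.44 -0.3 ] err 0.0 0.0 el [ 0.4  -0.35  0.52]
shift [-0.55 -3.64  0.09] rot [0.    0.328 0.202] q [ 0.68  1.31 -1.45  2.49  2.38  1.48 -0.28] err 0.0 0.0 el [ 0.41 -0.36  0.49]
shift [ 4.35 -2.94 -4.11] rot [0.    0.328 0.202] q [ 0.68  1.45 -1.45  2.35  2.45  1.45 -0.12] err 0.0 0.0 el [ 0.42 -0.37  0.41]
shift [-0.36 -4.9   1.49] rot [-0.016  0.328  0.301] q [ 0.76  1.27 -1.45  2.46  2.38  1.3  -0.18] err 0.0 0.0 el [ 0.38 -0.38  0.51]
shift [-0.36 -4.9   0.09] rot [-0.016  0.328  0.301] q [ 0.76  1.32 -1.45  2.47  2.4   1.33 -0.16] err 0.0 0.0 el [ 0.38 -0.39  0.49]
shift [ 4.54 -4.2  -4.11] rot [-0.016  0.328  0.301] q [ 0.74  1.45 -1.45  2.33  2.46  1.31 -0.01] err 0.0 0.0 el [ 0.4  -0.39  0.41]
shift [-0.05 -6.13  1.49] rot [-0.033  0.328  0.4  ] q [ 0.83  1.27 -1.45  2.43  2.39  1.15 -0.05] err 0.0 0.0 el [ 0.35 -0.41  0.51]
shift [-0.05 -6.13  0.09] rot [-0.033  0.328  0.4  ] q [ 0.83  1.32 -1.45  2.43  2.41  1.18 -0.03] err 0.0 0.0 el [ 0.36 -0.41  0.49]
shift [ 4.85 -5.43 -4.11] rot [-0.033  0.328  0.4  ] q [ 0.8   1.45 -1.44  2.3   2.45  1.16  0.11] err 0.0 0.0 el [ 0.38 -0.42  0.42]
```

Call:
step_arm(rows=[{"x":-0.5,"y":-2,"z":2,"wx":-0.016,"wy":0.328,"wz":0.301},{"x":-0.5,"y":-4,"z":2,"wx":-0.016,"wy":0.328,"wz":0.301},{"x":-0.5,"y":-5,"z":2,"wx":-0.016,"wy":0.328,"wz":0.301},{"x":-0.5,"y":-5,"z":2,"wx":-0.016,"wy":0.328,"wz":0.301},{"x":-0.5,"y":-5,"z":2,"wx":-0.016,"wy":0.328,"wz":0.301},{"x":-0.5,"y":-5,"z":2,"wx":-0.016,"wy":0.328,"wz":0.301}])

```text
time_s: 4.2
position: [0.4684, -0.0415, 0.2951]
orientation: [-3.137, 0.887, -2.94]
force: [0.1, -0.2, -0.1]
gripper_width: 0.0004
gripper_force: 0.0
```

```bash
python3 st.py; python3 -c "
from ik import *
d=np.array([.751,.152,-.643]);C=np.array([.638,-.008,.122])
for s in(-.06,-.045,.005):go(C+s*d,40,.2)"
```

```text
time_s 4.2
joints [ 0.7662  1.2334 -1.4563  2.4639  2.3739  1.2804 -0.1922]
position [ 0.4684 -0.0415  0.2951]
force [ 0.0675 -0.1744 -0.1371]
z [ 0.76   0.151 -0.632] y [-0.197  0.98  -0.003] tip [ 0.5946 -0.0164  0.1902]
shift [-0.   -0.09 -2.78] rot [-0.     0.015  0.002] q [ 0.76  1.3  -1.42  2.47  2.42  1.31 -0.18] err 0.0 0.0 el [ 0.38 -0.39  0.5 ]
shift [ 1.12  0.14 -3.75] rot [-0.     0.015  0.002] q [ 0.75  1.32 -1.4   2.44  2.44  1.3  -0.17] err 0.0 0.0 el [ 0.39 -0.38  0.49]
shift [ 4.88  0.9  -6.96] rot [-0.     0.015  0.002] q [ 0.72  1.38 -1.35  2.33  2.5   1.25 -0.11] err 0.0 0.0 el [ 0.4  -0.38  0.45]
```

Call:
step_arm(rows=[{"x":0,"y":-0.1,"z":-1.4,"wx":0,"wy":0.015,"wz":0.002},{"x":0,"y":-0.1,"z":-2.8,"wx":0,"wy":0.015,"wz":0.002},{"x":0,"y":-0.1,"z":-2.8,"wx":0,"wy":0.015,"wz":0.002}])

```text
time_s: 4.45
position: [0.4676, -0.0409, 0.2634]
orientation: [3.138, 0.868, -2.942]
force: [0.2, -0.5, 0.1]
gripper_width: 0.0006
gripper_force: 0.0
```

```bash
python3 st.py; python3 - <<'E'
from h import *
from ik import go
grab('wrist','w2')
w=cv2.imread('pics/w2.png');cv2.imwrite('pics/w2v.png',w)
d=np.array([.751,.152,-.643]);C=np.array([.638,-.008,.122])
print('C',proj('w2',C),'top',proj('w2',C+[0,0,.0265]),[proj('w2',C+s*d).round() for s in(-.06,-.03,0)])
go(C+.005*d,40,.2)
E
```

```text
time_s 4.45
joints [ 0.7512  1.304  -1.4152  2.4688  2.4261  1.3114 -0.1854]
position [ 0.4676 -0.0409  0.2634]
force [ 0.243  -0.4805  0.1187]
z [ 0.747  0.155 -0.646] y [-0.201  0.98   0.003] tip [ 0.5916 -0.0151  0.1561]
C [314.79397197 269.72775338] top [314.69949753 320.01938081] [array([314., 323.]), array([314., 292.]), array([315., 270.])]
shift [ 4.94  0.8  -3.88] rot [-0.003 -0.004 -0.004] q [ 0.72  1.39 -1.35  2.33  2.5   1.25 -0.11] err 0.0 0.0 el [ 0.4  -0.38  0.45]
```

View pics/w2v.png

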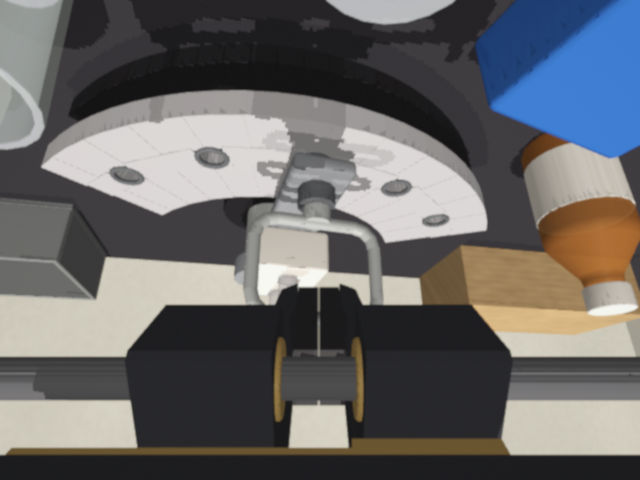

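Ring is seen centred at (315,265), and the prediction is (315,270). Its bottom bar is at row 220, and the fingers point straight into the opening. I insert along the tool axis.

Call:
step_arm(rows=[{"x":0.8,"y":0.13,"z":-0.65,"wx":0,"wy":0,"wz":0},{"x":1.6,"y":0.27,"z":-1.3,"wx":0,"wy":0,"wz":0},{"x":2.5,"y":0.4,"z":-1.95,"wx":0,"wy":0,"wz":0},{"x":3.3,"y":0.55,"z":-2.6,"wx":0,"wy":0,"wz":0},{"x":4.1,"y":0.7,"z":-3.25,"wx":0,"wy":0,"wz":0},{"x":4.9,"y":0.8,"z":-3.9,"wx":0,"wy":0,"wz":0},{"x":4.9,"y":0.8,"z":-3.9,"wx":0,"wy":0,"wz":0}])

```text
time_s: 5.08
position: [0.5183, -0.0332, 0.2238]
orientation: [3.135, 0.869, -2.945]
force: [0.0, -0.5, 0.1]
gripper_width: 0.0005
gripper_force: 0.0
```

```bash
python3 st.py; python3 - <<'E'
from h import *
a=grab('top','t3')['color'][95:215,240:400]; b=grab('scene','s3')['color'][250:370,260:420]
cv2.imwrite('pics/v3.png',np.hstack([cv2.resize(i,(400,300),interpolation=cv2.INTER_CUBIC) for i in(a,b)]))
E
```

```text
time_s 5.0833
joints [ 0.7263  1.3907 -1.3559  2.3243  2.4962  1.2448 -0.1004]
position [ 0.5183 -0.0332  0.2238]
force [ 0.0051 -0.5115  0.0951]
z [ 0.748  0.155 -0.646] y [-0.2    0.98   0.004] tip [ 0.6424 -0.0074  0.1166]
```

View pics/v3.png

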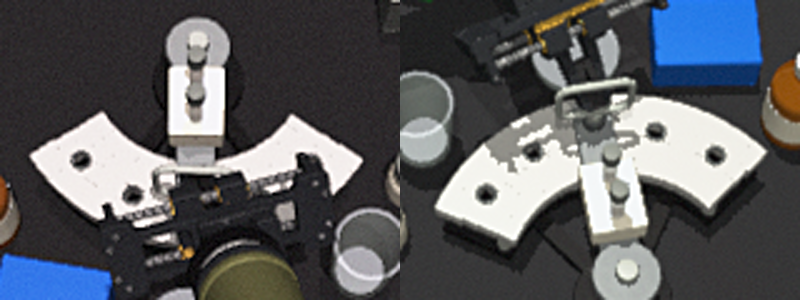

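Both views show the fingertips through the ring with no contact force. Now I lift in small increments.

Call:
step_arm(rows=[{"x":0,"y":0,"z":0.3,"wx":0,"wy":0,"wz":0},{"x":0,"y":0,"z":0.6,"wx":0,"wy":0,"wz":0},{"x":0,"y":0,"z":0.9,"wx":0,"wy":0,"wz":0},{"x":0,"y":0,"z":1.2,"wx":0,"wy":0,"wz":0},{"x":0,"y":0,"z":1.5,"wx":0,"wy":0,"wz":0},{"x":0,"y":0,"z":1.5,"wx":0,"wy":0,"wz":0},{"x":0,"y":0,"z":1.5,"wx":0,"wy":0,"wz":0}])

```text
time_s: 5.77
position: [0.516, -0.0333, 0.2395]
orientation: [3.136, 0.867, -2.941]
force: [-4.1, 0.9, -6.8]
gripper_width: 0.0002
gripper_force: 3.7
```

Call:
step_arm(rows=[{"x":0,"y":0,"z":0.3,"wx":0,"wy":0,"wz":0},{"x":0,"y":0,"z":0.6,"wx":0,"wy":0,"wz":0},{"x":0,"y":0,"z":0.9,"wx":0,"wy":0,"wz":0},{"x":0,"y":0,"z":0.9,"wx":0,"wy":0,"wz":0},{"x":0,"y":0,"z":0.9,"wx":0,"wy":0,"wz":0}])

```text
time_s: 6.18
position: [0.5161, -0.0333, 0.2488]
orientation: [3.136, 0.867, -2.941]
force: [-6.3, 0.4, -7.8]
gripper_width: 0.0004
gripper_force: 4.7
```

```bash
python3 st.py; python3 - <<'E'
from h import *
w=grab('wrist','w4')['color'][140:360,180:460]; b=grab('scene','s4')['color'][265:355,300:390]
cv2.imwrite('pics/v4.png',np.hstack([cv2.resize(w,(400,314)),cv2.resize(b,(314,314),interpolation=cv2.INTER_CUBIC)]))
E
```

```text
time_s 6.1833
joints [ 0.7316  1.3312 -1.378   2.331   2.4432  1.2192 -0.1108]
position [ 0.5161 -0.0333  0.2488]
force [-6.2712  0.4352 -7.7511]
z [ 0.746  0.157 -0.647] y [-0.203  0.979  0.004] tip [ 0.64   -0.0072  0.1414]
```

Call:
step_arm(rows=[{"x":0,"y":0,"z":0.2,"wx":0,"wy":0,"wz":0},{"x":-0.03,"y":-0.5,"z":0.2,"wx":0,"wy":0,"wz":0},{"x":-0.05,"y":-1.0,"z":0.2,"wx":0,"wy":0,"wz":0},{"x":-0.06,"y":-1.5,"z":0.2,"wx":0,"wy":0,"wz":0},{"x":-0.04,"y":-2.0,"z":0.2,"wx":0,"wy":0,"wz":0},{"x":0,"y":-2.5,"z":0.2,"wx":0,"wy":0,"wz":0},{"x":0.04,"y":-3.0,"z":0.2,"wx":0,"wy":0,"wz":0},{"x":0.1,"y":-3.5,"z":0.2,"wx":0,"wy":0,"wz":0},{"x":0.2,"y":-4.0,"z":0.2,"wx":0,"wy":0,"wz":0},{"x":0.3,"y":-4.5,"z":0.2,"wx":0,"wy":0,"wz":0},{"x":0.3,"y":-4.5,"z":0.2,"wx":0,"wy":0,"wz":0}])

```text
time_s: 7.2
position: [0.52, -0.0797, 0.2509]
orientation: [3.138, 0.869, -2.943]
force: [-0.8, -0.7, -6.8]
gripper_width: 0.0008
gripper_force: 3.6
```

```bash
python3 st.py; python3 - <<'E'
from h import *
w=grab('wrist','w5')['color'][140:380,140:460]; b=grab('scene','s5')['color'][265:385,265:385]
cv2.imwrite('pics/v5.png',np.hstack([cv2.resize(w,(400,300)),cv2.resize(b,(400,400),interpolation=cv2.INTER_CUBIC)[:300]]))
E
```

```text
time_s 7.2
joints [ 0.8414  1.3177 -1.3639  2.2939  2.4462  1.0965 -0.0326]
position [ 0.52   -0.0797  0.2509]
force [-0.8233 -0.6522 -6.8203]
z [ 0.748  0.154 -0.646] y [-0.2    0.98   0.002] tip [ 0.6442 -0.0541  0.1437]
```

View pics/v5.png

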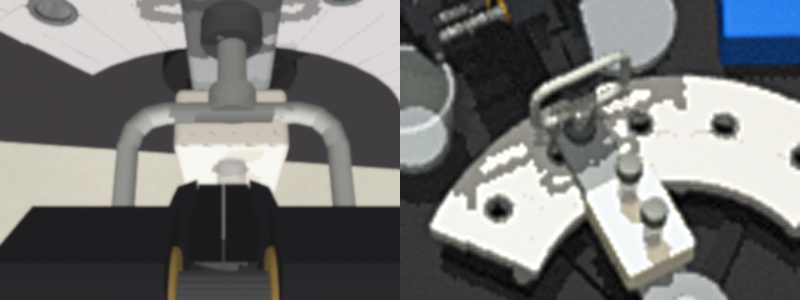

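Wrist crop: finger in the ring, side bars at columns 126 and 341 (crop row 170), bottom bar at row ~115, pin on column 232. The arm follows the finger. Next I fit arm angle and lift from these.

```bash
cat > ang.py <<'E'
from h import *
from scipy.optimize import least_squares
O=np.array([.6376,-.008,0]);Y=-.0877
Rz=lambda a:R.from_euler('z',a).as_matrix()
piv=O+Rz(Y)@[.15,0,0]
def ring(a,lift,y,z): return piv+Rz(Y-a)@np.array([-.15,y,0])+[0,0,.122+lift+z]   # positive a = clockwise
def fit(f,L,Rr,row,bot):
    def res(q):
        o=[]
        for y,c in((.0335,Rr),(-.0335,L)):
            P=np.array([proj(f,ring(q[0],q[1],y,z)) for z in(-.015,0.01)])
            o.append(P[0,0]+(P[1,0]-P[0,0])*(row-P[0,1])/(P[1,1]-P[0,1])-c)
        o.append(proj(f,ring(q[0],q[1],0,-.0265))[1]-bot); return o
    s=least_squares(res,[-.3,.015]); print('angle %.3f lift %.4f'%tuple(s.x),'res',np.round(s.fun,1)); return s.x
E
python3 - <<'E'
from ang import *
T=lambda u,v:(140+u*.8,140+v*.8)
a,l=fit('w5',T(126,0)[0],T(341,0)[0],T(0,170)[1],T(0,115)[1])
c=lambda u,v:np.array([265+u/3.333,265+v/3.333])
for u,v in((230,165),(255,212)):
    w=atz('s5',c(u,v),.158)-piv; print('cap',np.hypot(*w[:2]).round(3),-(np.arctan2(-w[1],-w[0])-Y))
c=lambda u,v:np.array([265+u/4.8,265+v/4.8])
for u,v in((382,225),(398,295)):
    w=atz('scene0',c(u,v),.158)-piv; print('cap0',np.hypot(*w[:2]).round(3),-(np.arctan2(-w[1],-w[0])-Y))
E
```

```text
angle -0.296 lift 0.0163 res [-0.2  0.2 -0. ]
cap 0.08 -0.30472579552833445
cap 0.045 -0.33389258560728347
cap0 0.078 -0.009104629834426323
cap0 0.045 -0.010654868807950219
```

Call:
step_arm(rows=[{"x":0.1,"y":-0.4,"z":0,"wx":0,"wy":0,"wz":0},{"x":0.2,"y":-0.8,"z":0,"wx":0,"wy":0,"wz":0},{"x":0.3,"y":-1.2,"z":0,"wx":0,"wy":0,"wz":0},{"x":0.4,"y":-1.5,"z":0,"wx":0,"wy":0,"wz":0},{"x":0.4,"y":-1.5,"z":0,"wx":0,"wy":0,"wz":0},{"x":0.4,"y":-1.5,"z":0,"wx":0,"wy":0,"wz":0}])

```text
time_s: 7.8
position: [0.5234, -0.0941, 0.2506]
orientation: [3.137, 0.868, -2.942]
force: [-5.9, -1.9, -7.9]
gripper_width: 0.0002
gripper_force: 4.8
```

```bash
python3 st.py; python3 - <<'E'
from ang import *
w=grab('wrist','w6')['color']; g=cv2.cvtColor(w,cv2.COLOR_BGR2GRAY).astype(int); grab('scene','s6')
# expected columns of the side bars for candidate angles at row 276
for a in(-.38,-.4,-.42): print(a,[proj('w6',ring(a,.0165,y,-.008)).round(1) for y in(-.0335,.0335)])
for r in(262,270,276):print(r,'L',list(g[r,216:262:2]),'R',list(g[r,390:436:2]))
E
```

```text
time_s 7.8
joints [ 8.7280e-01  1.3141e+00 -1.3563e+00  2.2725e+00  2.4431e+00  1.0486e+00
 -2.0000e-03]
position [ 0.5234 -0.0941  0.2506]
force [-5.925  -1.9404 -7.8992]
z [ 0.747  0.155 -0.646] y [-0.201  0.98   0.003] tip [ 0.6474 -0.0683  0.1433]
-0.38 [array([247.4, 279.3]), array([418.7, 273.8])]
-0.4 [array([240.5, 280.1]), array([411. , 273.5])]
-0.42 [array([233.7, 280.9]), array([403.1, 273.3])]
262 L [np.int64(209), np.int64(210), np.int64(212), np.int64(212), np.int64(213), np.int64(213), np.int64(212), np.int64(212), np.int64(212), np.int64(210), np.int64(159), np.int64(138), np.int64(144), np.int64(147), np.int64(147), np.int64(143), np.int64(134), np.int64(123), np.int64(127), np.int64(199), np.int64(203), np.int64(197), np.int64(194)] R [np.int64(63), np.int64(63), np.int64(64), np.int64(63), np.int64(63), np.int64(63), np.int64(67), np.int64(97), np.int64(120), np.int64(133), np.int64(141), np.int64(144), np.int64(145), np.int64(146), np.int64(142), np.int64(130), np.int64(88), np.int64(64), np.int64(63), np.int64(63), np.int64(63), np.int64(63), np.int64(63)]
270 L
[... 685 characters left out ...]

276 L [np.int64(210), np.int64(210), np.int64(210), np.int64(209), np.int64(209), np.int64(210), np.int64(210), np.int64(210), np.int64(210), np.int64(191), np.int64(134), np.int64(142), np.int64(146), np.int64(148), np.int64(145), np.int64(139), np.int64(129), np.int64(117), np.int64(167), np.int64(209), np.int64(209), np.int64(210), np.int64(210)] R [np.int64(203), np.int64(203), np.int64(203), np.int64(203), np.int64(204), np.int64(204), np.int64(203), np.int64(186), np.int64(115), np.int64(125), np.int64(136), np.int64(142), np.int64(144), np.int64(146), np.int64(145), np.int64(140), np.int64(136), np.int64(196), np.int64(204), np.int64(204), np.int64(203), np.int64(204), np.int64(204)]
```

Bars are centred on columns 243.5 and 414, which gives an angle of about -0.392 (target -0.40, 1.2 mm off). I nudge by 1 mm and let it down slowly.

Call:
step_arm(rows=[{"x":0.03,"y":-0.1,"z":0,"wx":0,"wy":0,"wz":0},{"x":0.03,"y":-0.1,"z":-0.2,"wx":0,"wy":0,"wz":0},{"x":0.03,"y":-0.1,"z":-0.4,"wx":0,"wy":0,"wz":0},{"x":0.03,"y":-0.1,"z":-0.6,"wx":0,"wy":0,"wz":0},{"x":0.03,"y":-0.1,"z":-0.8,"wx":0,"wy":0,"wz":0},{"x":0.03,"y":-0.1,"z":-1.0,"wx":0,"wy":0,"wz":0},{"x":0.03,"y":-0.1,"z":-1.0,"wx":0,"wy":0,"wz":0}])

```text
time_s: 8.48
position: [0.5237, -0.0947, 0.2405]
orientation: [3.136, 0.868, -2.942]
force: [-6.0, -1.0, -6.2]
gripper_width: 0.0001
gripper_force: 4.5
```

Call:
step_arm(rows=[{"x":0,"y":0,"z":-0.2,"wx":0,"wy":0,"wz":0},{"x":0,"y":0,"z":-0.4,"wx":0,"wy":0,"wz":0},{"x":0,"y":0,"z":-0.4,"wx":0,"wy":0,"wz":0}])

```text
time_s: 8.73
position: [0.5237, -0.0947, 0.2367]
orientation: [3.137, 0.868, -2.942]
force: [-7.1, -1.5, -5.4]
gripper_width: 0.0008
gripper_force: 4.5
```

Call:
step_arm(rows=[{"x":0,"y":0,"z":-0.2,"wx":0,"wy":0,"wz":0},{"x":0,"y":0,"z":-0.4,"wx":0,"wy":0,"wz":0},{"x":0,"y":0,"z":-0.6,"wx":0,"wy":0,"wz":0},{"x":0,"y":0,"z":-0.8,"wx":0,"wy":0,"wz":0},{"x":0,"y":0,"z":-0.8,"wx":0,"wy":0,"wz":0}])

```text
time_s: 9.15
position: [0.5257, -0.0944, 0.2307]
orientation: [3.137, 0.876, -2.943]
force: [-0.9, 0.3, -0.4]
gripper_width: 0.0006
gripper_force: 0.4
```

Contact force held down to a lift of about 2 mm and then vanished, so the pin went in. I centre the finger in the ring and back out along the tool axis.

Call:
step_arm(rows=[{"x":0,"y":0,"z":-0.3,"wx":0,"wy":0,"wz":0},{"x":0,"y":0,"z":-0.6,"wx":0,"wy":0,"wz":0},{"x":-0.8,"y":-0.16,"z":0.1,"wx":0,"wy":0,"wz":0},{"x":-1.6,"y":-0.33,"z":0.8,"wx":0,"wy":0,"wz":0},{"x":-2.5,"y":-0.5,"z":1.55,"wx":0,"wy":0,"wz":0},{"x":-3.3,"y":-0.68,"z":2.25,"wx":0,"wy":0,"wz":0},{"x":-4.1,"y":-0.85,"z":2.95,"wx":0,"wy":0,"wz":0},{"x":-4.9,"y":-1.0,"z":3.65,"wx":0,"wy":0,"wz":0},{"x":-4.9,"y":-1.0,"z":3.65,"wx":0,"wy":0,"wz":0}])

```text
time_s: 9.9
position: [0.4737, -0.1044, 0.2672]
orientation: [3.138, 0.871, -2.939]
force: [-0.2, 1.5, 0.2]
gripper_width: 0.0005
gripper_force: 0.0
```

```bash
python3 st.py; python3 - <<'E'
from ang import *
w=grab('wrist','w7')['color'][130:330,200:450]; s=grab('scene','s7')['color']
for a,l in((-.4,0),(-.4,.012)): print(a,l,[proj('w7',ring(a,l,y,z)).round(1) for y,z in((-.0335,0),(.0335,0),(0,-.0265))],'scene top bar',proj('s7',ring(a,l,0,.0265)).round(1))
b=s[250:375,260:400]
cv2.imwrite('pics/v7.png',np.hstack([cv2.resize(w,(400,320),interpolation=cv2.INTER_CUBIC),cv2.resize(b,(400,357),interpolation=cv2.INTER_CUBIC)[:320]]))
E
```

```text
time_s 9.9
joints [ 0.9264  1.2746 -1.3817  2.4001  2.4478  1.0926 -0.0624]
position [ 0.4737 -0.1044  0.2672]
force [-0.1891  1.5137  0.2254]
z [ 0.748  0.157 -0.644] y [-0.204  0.979  0.002] tip [ 0.598  -0.0783  0.1602]
-0.4 0 [array([259.8, 265. ]), array([386., 260.]), array([321.7, 217.9])] scene top bar [313. 293.]
-0.4 0.012 [array([258.5, 286.5]), array([387.6, 282. ]), array([321.8, 237.6])] scene top bar [313.  290.6]
```

View pics/v7.png

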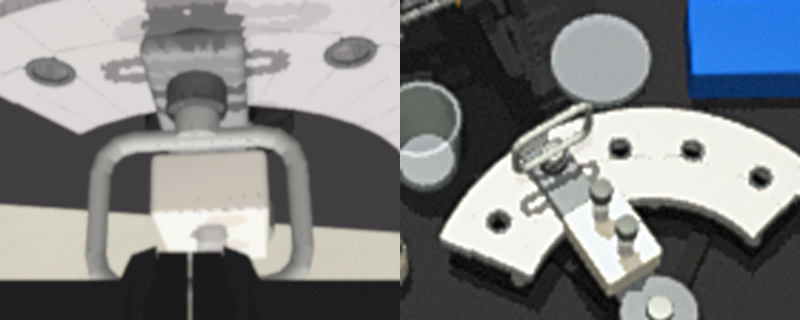

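Final crop: side bars at columns 260.6 and 387.5, bottom bar at row 217.5. The predictions for angle -0.40 and lift 0 are 259.8, 386 and 217.9, so the pin is home in the right hole and the bystanders are untouched. I move clear and hand in.

Call:
step_arm(rows=[{"x":0,"y":0,"z":1.5,"wx":0,"wy":0,"wz":0},{"x":0,"y":0,"z":3,"wx":0,"wy":0,"wz":0},{"x":0,"y":0,"z":4,"wx":0,"wy":0,"wz":0},{"x":0,"y":0,"z":4,"wx":0,"wy":0,"wz":0},{"x":0,"y":0,"z":4,"wx":0,"wy":0,"wz":0}])

```text
time_s: 10.42
position: [0.4755, -0.1043, 0.3056]
orientation: [3.137, 0.87, -2.942]
force: [0.2, 0.4, 0.2]
gripper_width: 0.0002
gripper_force: 0.0
```

```bash
python3 -c "
from cell import arm
print(arm.job_done())"
```

```text
the job is handed in; nothing more can be done
None
```

The job is handed in at 10.4 s: I hooked the ring with the closed fingertips, lifted it, swung the arm one hole to the robot's right towards the white printer, and let the pin drop home there (the last picture matches -0.40 rad, lift 0), and the robot is clear of everything; the judged result was not returned.

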